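Hang the measuring scoop inside the tilt-out box

ROBOT

A 6-joint arm with a two-finger parallel gripper is mounted at the origin on the work surface. World frame = base frame: x ahead of the robot, y to its left, z up, the work surface at z = 0. Lengths are in mm, angles in rad, forces in N, time in s.
With the tool pointing down it reaches from about 300 to 1000 mm from the base axis. Payload 5.1 kg.
Tool frame: the origin (TCP) lies between the finger pads; the fingertips stand robot.tips_ahead ahead of it and the grasp point (between the pads) lies 2 mm behind it (robot.tips_ahead is the distance from the TCP to the fingertips, in mm); z points along the fingers, y is the line along which they close (so a half turn about z gives the same grasp; the last joint's range is limited). The gripper opens to 95 mm and grips with 3 to 60 N. Pads are 20 mm wide; open, the fingers measure 119 mm over their backs; the gripper's body (75 mm by 180 mm) begins 59 mm behind the grasp point.
Start: joints at [-1.368, 0.124, 1.65, -0, 1.367, -0.083], TCP at [183.219, -623.631, 231.656] pointing down, gripper open.
Joint ranges: [-2.61, 2.61], [-1.02, 2.33], [0.03, 2.71], [-1.35, 4.49], [0.32, 2.68], [-2.91, 2.91]. Speed limits (rad/s): [2.57, 2.57, 3.14, 3.14, 3.14, 3.14].

INTERFACE

Orientations are given as a unit quaternion [x, y, z, w].
In Python, from rig import robot gives the robot as it stands.
- The arm moves only by the shell command python3 -m pendant 'ROWS'. ROWS is a JSON object of lists of equal length, an entry for each row: "gripper": the closure, from 0 (fully open) to 1 (shut); "offset": the shift along the world's x, y, z in mm, a list of three; "turn": the turn, a rotation vector about the world's x, y, z in degrees, a list of three. A call has exactly 5 rows; each row shifts and turns the commanded pose from where the row before left it; what a row does not reach is not made up. A row lasts 1/12 s, in which the tool goes at most 41.7 mm and 7.16 degrees, less where a joint would pass 70% of its speed; a pose out of reach is approached as far as the arm can. A call is refused whole if a number of a shift passes 41.7 or a number of a turn 7.16, either way. A call with a gripper value outside its range is refused whole. The fingers move at their own pace and stop on an object; the grip force is fixed at half the most. Time passes only in rows, so rows that do not move let the fingers close, or fill a call up. It gives the time, the measured TCP pose, the force, the opening and the grip force at its end, in the units of the state.
- robot.sense(): the state, without advancing time (a new reading comes with each control period).
- robot.camera(name): name is "scene" or "side" or "wrist"; returns a dict with "frame" (400x640x3 uint8, red, green, blue), "K" (3x3 intrinsics, pixels), "T" (4x4, takes a point from camera to world coordinates); the wrist camera has in their place "mount" (4x4, takes a point from camera to tool coordinates, whose origin is the TCP and whose axes are the flange's). Camera axes: x right, y up, looking along -z (the intrinsics and any distortion apply to the point x, -y, -z); pixel columns grow to the right and rows downward; lengths in mm; the calibration is good to about 2 mm. A picture is of the moment at which its call begins: read the wrist's pose just before it. There is no depth.
- robot.finish_job(): hands the job in; it is judged then, once.
Trained networks look in the newest picture that a camera, given by its name, has taken for a name from the list of things; names that differ only in an ending like _2 or _b are one class to them, and where a whole thing is asked for, a point or a joint stands for the part that bears it (a point fixed in the world has none). Each returns a list of dicts, best first, with "conf" (0 to 1); they miss things now and then, are a little off and sometimes report something else, mostly with a low value. They report only what shows in the picture. A call takes as long as a camera call. They do not tell look-alikes from the thing itself.
- robot.recognise(camera, target): "box" ([left, top, right, bottom] in pixels, round what is visible of it).
The state is a dict: "t": time; "q": joint angles; "qvel": joint speeds; "effort": joint torques, N m; "tool_pos": TCP position; "orientation": TCP orientation; "wrist_force": force on the tool from outside, world axes, zero at the start; "wrist_torque": the same for the moment, N m; "finger_gap": opening from 0.0 (shut) to 1.0 (fully open); "finger_force": force on a finger pad.
Only numpy, scipy, OpenCV 4.12 (cv2) and the standard library are available. Lean on these libraries where they do the work, as an engineer would, in place of code of your own. Each camera call takes 0.05 s, during which the arm holds its last target. There are 200 camera calls.

TASK

Tilt the wooden box in the tiled niche right out (it has a steel bar handle), then hang the measuring scoop by its own sprung hook over the box's front lip, with the bowl inside, pressing gently until the hook is fully home, and let go of it. Then ease the box fully shut with the scoop hanging in it, and leave everything else standing where it is.

Things in the scene. Friction and masses are not known exactly. Their poses are not given: they have to be found in the camera images.
- niche: Grey-tiled open-topped recess in a half-height backsplash, fixed to the worktop: 230 mm deep, 860 mm wide. Origin at the underside centre of its sill; x points to its back, z up. Sill 12 mm high from x = -100 to +100 mm; the back wall and two end piers are 136 mm high.
- cradle: Dark wooden cradle of the tilt-out box, fixed on the sill: 160 mm deep (x, front at -80), 250 wide (y), 174 high. Origin at its underside centre; x points to the back, z up. Cheeks 9 mm thick. A cover board over the rear, from x = -38 mm, leaves a slot behind the shut box's front: the scoop's handle can stand in it, its bowl cannot pass, so the box must be tilted out.
- pivot (a point): Centre of the pivot line (along y) of the tilt-out box, fixed on the cradle at its x = -75, z = 20 mm; axes as the cradle's.
- bin (a joint): Tilt of the wooden box, rad: 0 shut (front upright), grows as its top tilts out to the cradle's -x, stop at 0.36. Hinge friction (about 0.7 N m) keeps it where it is left; 3 to 12 N at the handle move it. The box weighs about 0.75 kg; its bar handle stands on two posts at y = +-48 mm.
- lip (a point): Drawn centre of the top edge (lip) of the box's front board, 140 mm above the pivot along the board; tilts with the box. x points into the box square to the board, y along the lip, z up along the board. Board 10 mm thick (x -5 to +5), 226 wide; inside the box is 207 wide and 120 deep. The real lip is off this point by the wear told at bar.
- bar (a point): Drawn middle of the round steel bar handle: 10 mm thick, 120 long along y, axis 40 mm out from the front board and 22 below the lip; axes as lip. WORN PIVOT HOLES: the real box, board and bar together, sits up to 5 mm off along x and 8 mm off along z from the drawn lip and bar, new every time, jammed there up to 50 N. The points do not show this: go by feel.
- scoop: Steel measuring scoop (0.14 to 0.23 kg) standing on the worktop on its flat bowl (50 mm across, 36 high), 155 mm high. Origin at the bowl's underside centre, z up along the handle. A handle strip 3 mm thick, 16 wide rises on the -x side, its outer face at x = -28 mm smooth all the way down, and ends in a beech grip. The hook stands off the strip to -x.
- hook (a point): Middle of the hook at the underside of its bridge: scoop x = -34, z = 100 mm; scoop's axes. The 16 mm wide hook opens down: strip face 6 mm to +x, sprung tongue to -x reaching 28 mm down, gap 12 mm at the bridge, 8.4 at its knee 17 down, mouth 11.5. Press it over the 10 mm lip: up to 10 N as the knee goes on, 2 to 5 N sliding, then a hard stop. Home: bridge on the lip.
- grip (a point): Centre of the scoop's beech grip: 12 mm thick (scoop x), 18 wide (scoop y), 48 tall; its lower end is 7 mm above the hook point.
- bottle_a: Amber glass swing-top bottle, 72 mm across, 222 mm high, in the niche; origin at its underside centre. Leave it standing.
- bottle_b: Another amber swing-top bottle, like bottle_a.
- mortar: Blue ceramic mortar, 100 mm across, 75 mm high, in the niche; origin at its underside centre. Leave it.
- jar: Clear plastic jar with a white snap lid, 98 mm across the clips, 112 mm high, in the niche; origin at its underside centre. Leave it.
- tin: Green spice tin with a steel lid, 62 mm across, 84 mm high, standing on the worktop; origin at its underside centre. Leave it.
- pestle: White ceramic pestle, 130 mm long, lying on the worktop along its x; origin under its middle. Leave it.
Not all that is in view belongs to the job. Leave any yellow look-alike of the scoop alone.

How it is judged:
By the outcome, as a careful person would: the job done as asked, in the order asked, and still so for the second after the job is handed in, with the robot touching nothing.
It also fails if it takes over 72 s, if anything falls off the work surface, if the arm or the gripper's body presses on something with over 40 N, if the wrist force passes 120 N, or if a joint passes its speed limit or range.

## Working session

There is one attempt and no reset: what is moved stays moved. The work goes in short steps, Python scripts to look and compute and a shell command to move; the robot and the scene stay as the last step left them, time stands still between calls to the robot, and variables do not carry over. Pictures are saved under pics/ and viewed, at most 13 in all, crops included, and the job is handed in when it is done.

```bash
ls; mkdir -p pics; python3 - <<'E'
from rig import robot
import cv2,json
s=robot.sense();print(s); print(robot.tips_ahead)
for c in ("scene","side"):
    r=robot.camera(c);cv2.imwrite(f"pics/{c}0.png",r["frame"][:,:,::-1]);print(c,r["K"].round(1).tolist(),r["T"].round(3).tolist(),[k for k in r])
    for n in ("scoop","hook","grip","cradle","bin","bar","lip","niche","tin","pestle","bottle_a","jar","mortar"):
        try: print(n,[(round(d["conf"],2),[round(v) for v in d["box"]]) for d in robot.recognise(c,n)])
        except Exception as e: print(n,e)
E
```

```text
pics
{'t': 0.0, 'q': array([-1.36756893e+00,  1.24519201e-01,  1.65164815e+00,  1.08422472e-05,
        1.36751125e+00, -8.25753884e-02]), 'qvel': array([-0.00089921, -0.00040585, -0.0003117 , -0.00056144,  0.00055689,
        0.00210186]), 'effort': array([ 7.47128961e-04, -4.17602599e+01, -3.59933567e+01,  7.75452401e-02,
        4.91760182e-02, -1.56540023e-04]), 'tool_pos': array([ 183.12147427, -623.04476447,  230.39317971]), 'orientation': array([ 9.89806578e-01,  1.42414360e-01, -5.75814855e-05, -1.04139489e-03]), 'wrist_force': array([ 0.18347323, -0.67308594, -0.57722207]), 'wrist_torque': array([-0.03560504, -0.01967095,  0.04369548]), 'finger_force': 0.0, 'finger_gap': 0.9976577049538807}
17.0
scene [[446.5, 0.0, 324.8], [0.0, 446.5, 194.4], [0.0, 0.0, 1.0]] [[0.802, -0.52, 0.294, 827.3], [0.597, 0.686, -0.416, -490.416], [0.015, 0.509, 0.861, 1100.762], [0.0, 0.0, 0.0, 1.0]] ['frame', 'K', 'T']
scoop [(0.83, [337, 74, 353, 111]), (0.7, [342, 100, 363, 149]), (0.57, [334, 138, 350, 170])]
hook [(0.93, [342, 101, 362, 149]), (0.84, [341, 74, 358, 110]), (0.54, [332, 139, 34
[... 959 characters left out ...]
 [(0.76, [366, 332, 400, 391]), (0.7, [322, 236, 342, 301]), (0.69, [327, 292, 361, 338]), (0.54, [256, 142, 306, 243])]
grip [(0.91, [326, 240, 342, 298]), (0.86, [328, 289, 362, 336]), (0.71, [366, 329, 400, 390])]
cradle [(0.55, [204, 136, 307, 252])]
bin [(0.73, [256, 141, 307, 244])]
bar [(0.83, [258, 140, 307, 244])]
lip [(0.82, [254, 141, 305, 242])]
niche [(0.59, [131, 82, 298, 370]), (0.28, [326, 290, 361, 335])]
tin [(0.83, [346, 143, 373, 176]), (0.73, [227, 208, 264, 285])]
pestle [(0.72, [347, 143, 370, 176]), (0.49, [342, 134, 378, 149])]
bottle_a [(0.79, [226, 210, 265, 284]), (0.61, [262, 71, 284, 138])]
jar [(0.61, [208, 270, 256, 321])]
mortar [(0.74, [252, 125, 275, 136])]
```

View pics/scene0.png

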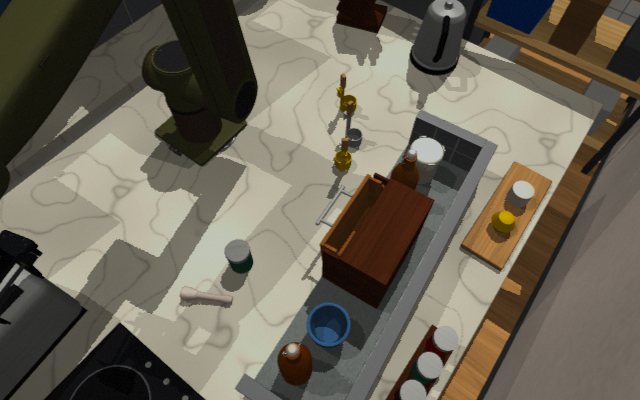

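View pics/side0.png

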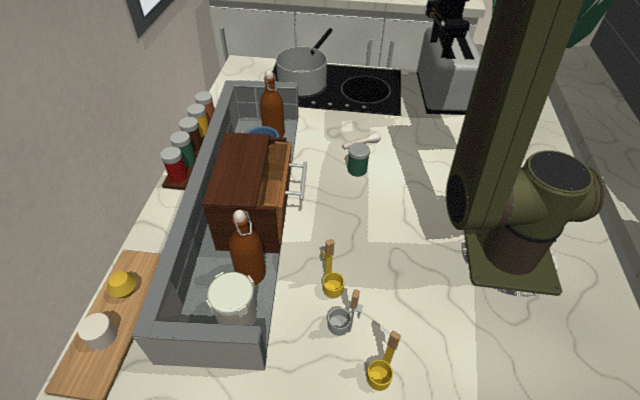

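```bash
python3 - <<'E'
import cv2,numpy as np
a=cv2.imread("pics/scene0.png")[60:180,310:390];b=cv2.imread("pics/side0.png")[225:400,300:420]
a=cv2.resize(a,(400,600),interpolation=cv2.INTER_CUBIC);b=cv2.resize(b,(400,583),interpolation=cv2.INTER_CUBIC)
b=np.vstack([b,np.zeros((17,400,3),np.uint8)])
cv2.imwrite("pics/crop1.png",np.hstack([a,b]))
E
```

```text
(no output)
```

View pics/crop1.png

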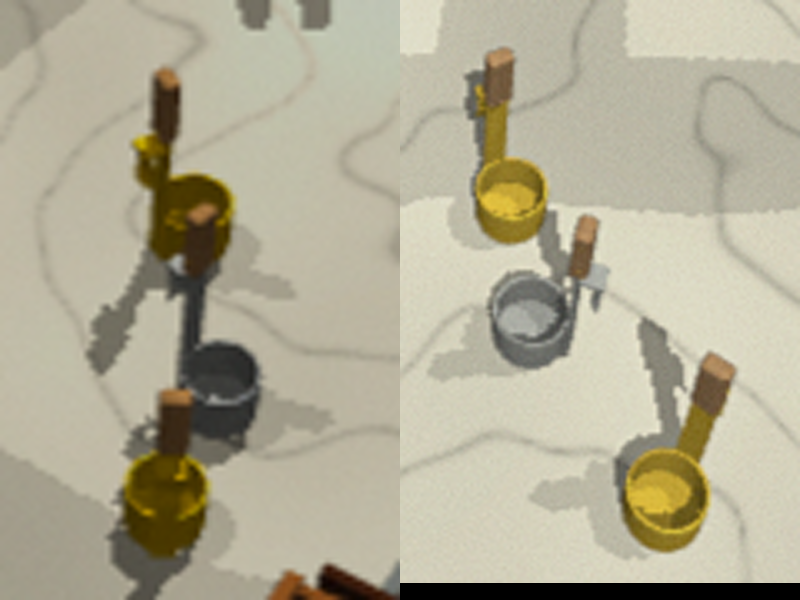

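Scoop candidates in the scene view are yellow (346,100), steel (354,134) and yellow (343,160). In the side view they are yellow (333,285), steel (340,317) and yellow (380,375). I pick the steel one, with its silver hook at side (360,310). The box is at scene (350,220), its bar on the -x side.

```bash
cat > h.py <<'E'
import numpy as np,cv2
from rig import robot
from scipy.optimize import least_squares
from scipy.spatial.transform import Rotation as R
def proj(P,K,T):
    P=np.atleast_2d(P);c=(P-T[:3,3])@T[:3,:3];return np.c_[K[0,0]*c[:,0]/-c[:,2]+K[0,2],K[1,1]*-c[:,1]/-c[:,2]+K[1,2]]
def ray(px,K,T):
    d=np.array([(px[0]-K[0,2])/K[0,0],-(px[1]-K[1,2])/K[1,1],-1]);return T[:3,3],T[:3,:3]@(d/np.linalg.norm(d))
def onz(px,K,T,z):
    o,d=ray(px,K,T);return o+d*(z-o[2])/d[2]
def tri(obs):
    A=0;b=0
    for px,K,T in obs:
        o,d=ray(px,K,T);M=np.eye(3)-np.outer(d,d);A=A+M;b=b+M@o
    return np.linalg.solve(A,b)
def wrist():
    s=robot.sense();r=robot.camera("wrist");T=np.eye(4);T[:3,:3]=R.from_quat(s["orientation"]).as_matrix();T[:3,3]=s["tool_pos"]
    return r["frame"],r["K"],T@r["mount"]
E
python3 - <<'E'
from h import *
a=robot.camera("scene");b=robot.camera("side")
np.savez("cal.npz",Ks=a["K"],Ts=a["T"],Kd=b["K"],Td=b["T"])
A=(a["K"],a["T"]);B=(b["K"],b["T"])
for n,p,q in (("griptop",(350.4,102.4),(356.1,291.6)),("gripbot",(349.6,114),(354.6,307)),("rim",(354,134.4),(339.6,316.6))):
    P=tri([(p,*A),(q,*B)]);print(n,P.round(1),proj(P,*A).round(1),proj(P,*B).round(1))
print(robot.camera("wrist")["mount"].round(3).tolist())
ca=cv2.resize(a["frame"][165:315,305:440],(400,444),interpolation=cv2.INTER_CUBIC)
cb=cv2.resize(b["frame"][125:260,195:315],(400,450),interpolation=cv2.INTER_CUBIC)
o=np.zeros((450,800,3),np.uint8);o[:444,:400]=ca;o[:,400:]=cb
cv2.imwrite("pics/crop2.png",np.clip(o.astype(float)*1.5,0,255).astype(np.uint8)[:,:,::-1])
E
```

```text
griptop [380.8 249.4 155.6] [[349.7 102.1]] [[355.  291.9]]
gripbot [379.4 253.3 102. ] [[348.9 113.7]] [[353.5 307.3]]
rim [406.9 244.7  36.5] [[353.4 134.2]] [[338.7 316.8]]
[[0.001, 0.964, 0.267, 75.523], [1.0, -0.001, -0.001, 0.196], [-0.0, 0.267, -0.964, -154.102], [0.0, 0.0, 0.0, 1.0]]
```

View pics/crop2.png

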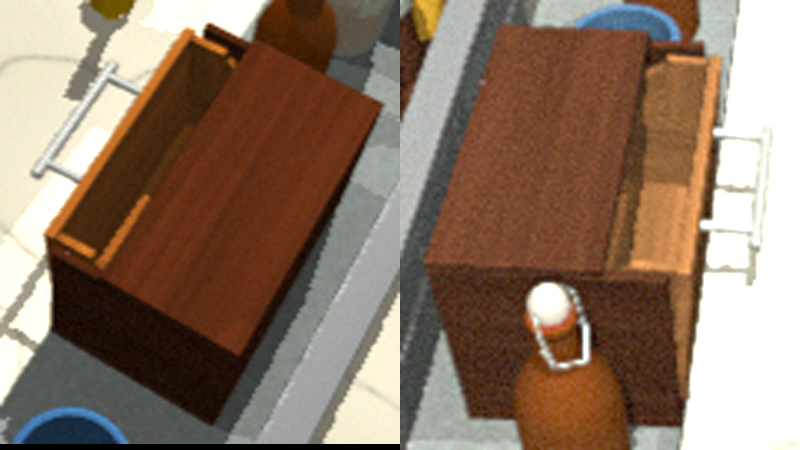

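```bash
python3 - <<'E'
from h import *
c=np.load("cal.npz");A=(c["Ks"],c["Ts"]);B=(c["Kd"],c["Td"])
s=[(392.1,178.5),(433.9,199.8),(385.3,284.8),(337,254.4)];d=[(256.5,207.5),(202.5,204.5),(224.4,133.1),(269.4,134)]
for p,q in zip(s,d): print(tri([(p,*A),(q,*B)]).round(1))
M=np.array([(-38,125),(80,125),(80,-125),(-38,-125)])
def f(v,full=0):
    ca,sa=np.cos(v[2]),np.sin(v[2]);P=np.c_[M@np.array([[ca,sa],[-sa,ca]])+v[:2],np.full(4,186)]
    return np.r_[proj(P,*A)-s,proj(P,*B)-d].ravel()
r=least_squares(f,[600,0,0]);print(r.x,np.abs(r.fun).max(),r.fun.reshape(-1,2).round(1).tolist())
x,y,w=r.x
# bar drawn and lip shut, and ends from images
ca,sa=np.cos(w),np.sin(w)
for n,l in (("lip",(-75,0,172)),("bar",(-115,0,150)),("bar+",(-115,60,150)),("bar-",(-115,-60,150))):
    P=np.array([x+ca*l[0]-sa*l[1],y+sa*l[0]+ca*l[1],l[2]]);print(n,P.round(1),proj(P,*A).round(1),proj(P,*B).round(1))
for n,p,q in (("bar+",(110,67),(768,130)),("bar-",(38,172),(757,245))):
    pass
sA=lambda p:(305+p[0]/2.963,165+p[1]/2.963);sB=lambda p:(195+(p[0]-400)/3.333,125+p[1]/3.333)
print("bar+ meas",tri([(sA((112,67)),*A),(sB((757,245)),*B)]).round(1),"bar- meas",tri([(sA((37,172)),*A),(sB((768,130)),*B)]).round(1))
E
```

```text
[614.   88.6 180.7]
[729.2  97.6 182.6]
[ 751.4 -149.3  183.6]
[ 631.5 -156.4  189.8]
[ 6.60095091e+02 -3.15172147e+01  8.07948723e-02] 2.389812529803379 [[-1.7, -2.4], [0.5, -1.2], [-0.5, -0.6], [0.5, 2.1], [-1.4, -0.8], [-1.3, -0.4], [0.5, -0.8], [0.9, 0.3]]
lip [585.3 -37.6 172. ] [[351.2 209.6]] [[279.2 172.4]]
bar [545.5 -40.8 150. ] [[336.5 206.2]] [[296.1 179.7]]
bar+ [540.6  19.  150. ] [[348.9 188.4]] [[293.8 197.8]]
bar- [ 550.3 -100.6  150. ] [[323.4 224.8]] [[298.2 163. ]]
bar+ meas [523.5  14.2 144.4] bar- meas [ 533.7 -103.9  145.5]
```

```bash
A='{"gripper":[0,0,0,0,0],"offset":[[17,29,2],[17,29,2],[17,29,2],[17,29,2],[17,29,2]],"turn":[[0,0,4],[0,0,4],[0,0,4],[0,0,4],[0,0,4]]}'
python3 -m pendant '{"gripper":[0,0,0,0,0],"offset":[[17,29,2],[17,29,2],[17,29,2],[17,29,2],[17,29,2]],"turn":[[0,0,4],[0,0,4],[0,0,4],[0,0,4],[0,0,4]]}'
python3 -m pendant '{"gripper":[0,0,0,0,0],"offset":[[17,29,2],[17,29,2],[17,29,2],[17,29,2],[17,29,2]],"turn":[[0,0,4],[0,0,4],[0,0,4],[0,0,4],[0,0,4]]}'
python3 - <<'E'
from h import *
c=np.load("cal.npz");A=(c["Ks"],c["Ts"]);B=(c["Kd"],c["Td"])
f=lambda p:(310+p[0]/5,60+p[1]/5);g=lambda p:(300+(p[0]-400)/3.333,225+p[1]/3.331)
for n,p,q in (("Yhi grip",(166,75),(716,360)),("Yhi rim",(195,210),(667,490)),("Ylo grip",(176,395),(499,53)),("Ylo rim",(166,488),(512,190))):
    print(n,tri([(f(p),*A),(g(q),*B)]).round(0))
print("tin top",tri([((237,248),*A),((358,151),*B)]).round(0))
print(onz((185,296),*A,10).round(0),onz((230,299),*A,10).round(0))
s=robot.sense();print(s["tool_pos"],R.from_quat(s["orientation"]).as_matrix().round(3).tolist(),s["q"].round(2),s["t"])
E
```

```text
t: 1.97
tool_pos: [268.7, -477.3, 241.8]
orientation: [0.95, 0.313, 0.0, 0.0]
wrist_force: [0.8, -0.3, -0.1]
finger_gap: 0.997
finger_force: 0.0
t: 2.38
tool_pos: [353.7, -332.2, 252.0]
orientation: [0.881, 0.474, 0.0, 0.0]
wrist_force: [-0.3, 0.1, 0.0]
finger_gap: 1.0
finger_force: 0.0
Yhi grip [305. 323. 156.]
Yhi rim [316. 347.  29.]
Ylo grip [444. 136. 155.]
Ylo rim [429. 159.  31.]
tin top [ 401. -252.   81.]
[ 353. -410.   10.] [ 448. -348.   10.]
[ 353.74193944 -332.15717675  251.98033477] [[0.551, 0.834, 0.001], [0.834, -0.551, -0.0], [-0.0, 0.001, -1.0]] [-0.86 -0.26  1.98  0.    1.42 -0.28] 2.3833
```

```bash

python3 -m pendant '{"gripper":[0.65,0.65,0.65,0.65,0.65],"offset":[[17,29,0],[17,29,0],[17,29,0],[17,29,0],[17,29,0]],"turn":[[0,0,3.8],[0,0,3.8],[0,0,3.8],[0,0,3.8],[0,0,3.8]]}' | tail -0
python3 -m pendant '{"gripper":[0.65,0.65,0.65,0.65,0.65],"offset":[[17,29,0],[17,29,0],[17,29,0],[17,29,0],[17,29,0]],"turn":[[0,0,3.8],[0,0,3.8],[0,0,3.8],[0,0,3.8],[0,0,3.8]]}'
python3 - <<'E'
from h import *
f,K,T=wrist();np.savez("w1.npz",f=f,K=K,T=T);cv2.imwrite("pics/w1.png",f[:,:,::-1])
for n in ("bar","lip","cradle"): print(n,[(round(d["conf"],2),[round(v) for v in d["box"]]) for d in robot.recognise("wrist",n)])
print(K.round(1).tolist(),T.round(3).tolist())
for P in ((523.5,14.2,144.4),(533.7,-103.9,145.5)): print(proj(P,K,T))
E
```

```text
t: 3.22
tool_pos: [523.9, -42.0, 252.0]
orientation: [0.678, 0.735, 0.0, 0.0]
wrist_force: [1.3, -0.6, -0.2]
finger_gap: 0.378
finger_force: 0.0
bar [(0.65, [312, 50, 470, 276]), (0.4, [318, 27, 638, 344])]
lip [(0.56, [316, 54, 468, 279])]
cradle [(0.94, [314, 25, 640, 344])]
[[324.6, 0.0, 317.9], [0.0, 324.6, 197.1], [0.0, 0.0, 1.0]] [[0.997, -0.077, -0.022, 518.151], [0.08, 0.96, 0.267, 32.892], [0.001, -0.268, 0.964, 406.041], [0.0, 0.0, 0.0, 1.0]]
[[322.51945415 131.87632802]]
[[322.77903952 267.94856016]]Exception ignored on flushing sys.stdout:
BrokenPipeError: [Errno 32] Broken pipe
```

View pics/w1.png

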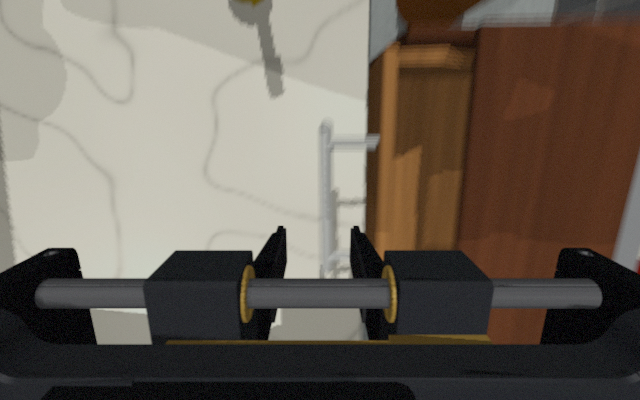

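```bash

python3 -m pendant '{"gripper":[0.65,0.65,0.65,0.65,0.65],"offset":[[1.5,-0.6,-22],[1.5,-0.6,-22],[1.5,-0.6,-22],[1.5,-0.6,-22],[1,-0.6,-20]],"turn":[[0,0,0],[0,0,0],[0,0,0],[0,0,0],[0,0,0]]}'
python3 -m pendant '{"gripper":[1,1,1,1,1],"offset":[[0,0,0],[0,0,0],[0,0,0],[0,0,0],[0,0,0]],"turn":[[0,0,0],[0,0,0],[0,0,0],[0,0,0],[0,0,0]]}'
```

```text
t: 3.83
tool_pos: [529.5, -48.1, 142.5]
orientation: [0.681, 0.733, -0.0, -0.0]
wrist_force: [0.4, 0.5, -0.1]
finger_gap: 0.35
finger_force: 0.0
t: 4.25
tool_pos: [530.4, -47.3, 145.7]
orientation: [0.68, 0.734, -0.0, 0.001]
wrist_force: [-4.7, -1.6, 4.9]
finger_gap: 0.097
finger_force: 30.0
```

```bash

python3 -m pendant '{"gripper":[1,1,1,1,1],"offset":[[-2.5,-0.2,-1.3],[-2.5,-0.2,-1.3],[-2.5,-0.2,-1.4],[-2.5,-0.2,-1.4],[-2.5,-0.2,-1.5]],"turn":[[0.1,-1.3,0],[0.1,-1.3,0],[0.1,-1.3,0],[0.1,-1.3,0],[0.1,-1.3,0]]}'
python3 -m pendant '{"gripper":[1,1,1,1,1],"offset":[[-2.5,-0.2,-1.5],[-2.5,-0.2,-1.6],[-2.4,-0.2,-1.6],[-2.3,-0.2,-1.7],[0,0,0]],"turn":[[0.1,-1.3,0],[0.1,-1.3,0],[0.1,-1.3,0],[0.1,-1.3,0],[0,0,0]]}'
python3 -m pendant '{"gripper":[1,1,1,1,1],"offset":[[-1,-0.1,-0.7],[-1,-0.1,-0.7],[-1,-0.1,-0.7],[0,0,0],[0,0,0]],"turn":[[0.1,-0.7,0],[0.1,-0.7,0],[0,0,0],[0,0,0],[0,0,0]]}'
```

```text
t: 4.67
tool_pos: [520.8, -48.2, 140.4]
orientation: [0.678, 0.732, 0.045, 0.043]
wrist_force: [3.3, 0.0, 5.7]
finger_gap: 0.098
finger_force: 30.0
t: 5.08
tool_pos: [509.3, -49.1, 132.5]
orientation: [0.676, 0.729, 0.077, 0.073]
wrist_force: [3.5, -1.1, 5.0]
finger_gap: 0.097
finger_force: 30.0
t: 5.5
tool_pos: [506.8, -49.3, 130.5]
orientation: [0.675, 0.728, 0.086, 0.08]
wrist_force: [2.9, -1.4, 5.1]
finger_gap: 0.094
finger_force: 30.0
```

```bash

python3 -m pendant '{"gripper":[1,1,1,1,1],"offset":[[-1,-0.1,-0.8],[-1,-0.1,-0.8],[-1,-0.1,-0.8],[0,0,0],[0,0,0]],"turn":[[0.1,-0.7,0],[0.1,-0.7,0],[0,0,0],[0,0,0],[0,0,0]]}'
python3 -m pendant '{"gripper":[1,1,1,1,1],"offset":[[-1,-0.1,-0.8],[-1,-0.1,-0.8],[0,0,0],[0,0,0],[0,0,0]],"turn":[[0.1,-0.7,0],[0.1,-0.7,0],[0,0,0],[0,0,0],[0,0,0]]}'
```

```text
t: 5.92
tool_pos: [503.9, -49.6, 128.1]
orientation: [0.674, 0.727, 0.096, 0.088]
wrist_force: [3.7, -2.2, 5.4]
finger_gap: 0.091
finger_force: 30.0
t: 6.33
tool_pos: [501.3, -49.7, 125.9]
orientation: [0.673, 0.726, 0.104, 0.095]
wrist_force: [3.6, -2.0, 5.5]
finger_gap: 0.097
finger_force: 30.0
```

```bash

python3 -m pendant '{"gripper":[1,1,1,1,1],"offset":[[-1,-0.1,-0.8],[-1,-0.1,-0.8],[-1,-0.1,-0.8],[0,0,0],[0,0,0]],"turn":[[0.1,-0.7,0],[0.1,-0.7,0],[0,0,0],[0,0,0],[0,0,0]]}'
python3 -m pendant '{"gripper":[1,1,1,1,1],"offset":[[-1,-0.1,-0.8],[-1,-0.1,-0.8],[0,0,0],[0,0,0],[0,0,0]],"turn":[[0.1,-0.7,0],[0.1,-0.7,0],[0,0,0],[0,0,0],[0,0,0]]}'
```

```text
t: 6.75
tool_pos: [499.4, -50.0, 124.1]
orientation: [0.672, 0.724, 0.115, 0.103]
wrist_force: [8.2, -0.3, 4.5]
finger_gap: 0.096
finger_force: 30.0
t: 7.17
tool_pos: [499.2, -50.1, 123.9]
orientation: [0.671, 0.722, 0.126, 0.113]
wrist_force: [14.8, 1.6, 2.9]
finger_gap: 0.098
finger_force: 30.0
```

```bash

python3 -m pendant '{"gripper":[0.65,0.65,0.65,0.65,0.65],"offset":[[0,0,0],[0,0,0],[0,0,0],[-5,0,14],[-9,-1,26]],"turn":[[0,0,0],[0,0,0],[0,0,0],[0,0,0],[0,0,0]]}'
python3 -m pendant '{"gripper":[0.3,0.3,0.3,0.3,0.3],"offset":[[-9,-1,26],[-9,-1,26],[-7,25,8],[-7,25,8],[-7,25,8]],"turn":[[0,0,0],[0,0,0],[-0.2,2.4,-2.3],[-0.2,2.4,-2.3],[-0.2,2.4,-2.3]]}'
python3 -m pendant '{"gripper":[0.3,0.3,0.3,0.3,0.3],"offset":[[-9,29,6],[-9,29,6],[-9,29,6],[-9,29,5],[-9,29,5]],"turn":[[-0.2,2.4,-2.3],[-0.2,2.4,-2.3],[-0.2,2.4,-2.3],[-0.2,2.4,-2.3],[-0.2,2.4,-2.3]]}'
python3 - <<'E'
from h import *
for c in ("scene","side"):
    r=robot.camera(c);cv2.imwrite(f"pics/{c}1.png",r["frame"][:,:,::-1])
f,K,T=wrist();np.savez("w2.npz",f=f,K=K,T=T);cv2.imwrite("pics/w2.png",f[:,:,::-1])
print([(round(d["conf"],2),[round(v) for v in d["box"]]) for d in robot.recognise("wrist","grip")])
s=robot.sense();print(R.from_quat(s["orientation"]).as_matrix().round(3).tolist())
P=[(407,245,36),(380.8,250,155.6),(379.4,253,107)]
print(proj(P,K,T).round(0).tolist())
E
```

```text
t: 7.58
tool_pos: [477.5, -49.5, 155.0]
orientation: [0.671, 0.724, 0.12, 0.103]
wrist_force: [0.5, -0.1, 1.0]
finger_gap: 0.34
finger_force: 0.0
t: 8.0
tool_pos: [439.6, 22.5, 234.8]
orientation: [0.721, 0.686, 0.067, 0.071]
wrist_force: [0.4, 0.4, -0.6]
finger_gap: 0.644
finger_force: 0.0
t: 8.42
tool_pos: [394.4, 168.2, 262.4]
orientation: [0.787, 0.616, -0.023, 0.012]
wrist_force: [1.1, -0.0, 0.0]
finger_gap: 0.698
finger_force: 0.0
[(0.94, [131, 1, 236, 57]), (0.83, [264, 71, 335, 116]), (0.63, [326, 141, 395, 228])]
[[0.236, 0.972, -0.018], [0.971, -0.236, -0.048], [-0.05, -0.006, -0.999]]
[[314.0, 96.0], [275.0, 100.0], [280.0, 96.0]]
```

View pics/w2.png

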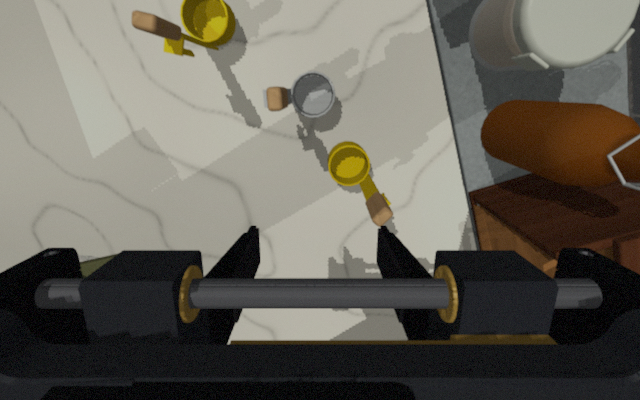

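```bash

python3 -m pendant '{"gripper":[0.3,0.3,0.3,0.3,0.3],"offset":[[-3,20,-10],[-4,20,-10],[-4,20,-10],[-3,20,-10],[0,0,-5]],"turn":[[0.7,-0.3,0],[0.7,-0.3,0],[0.7,-0.2,0],[0.6,-0.2,0],[0,0,0]]}'
python3 - <<'E'
from h import *
f,K,T=wrist();s=robot.sense();print(s["tool_pos"],R.from_quat(s["orientation"]).as_matrix().round(3).tolist())
d=robot.recognise("wrist","grip");print([(round(e["conf"],2),[round(v) for v in e["box"]]) for e in d])
print(proj([(380.8,250,155.6),(379.9,251.3,131),(379.4,253,107),(407,245,36)],K,T).round(0).tolist())
cv2.imwrite("pics/w3.png",f[:,:,::-1])
E
```

```text
t: 9.03
tool_pos: [381.3, 247.0, 216.5]
orientation: [0.787, 0.617, -0.0, -0.0]
wrist_force: [-0.3, -0.2, -0.5]
finger_gap: 0.699
finger_force: 0.0
[381.38915225 245.85764172 215.91597175] [[0.238, 0.971, -0.001], [0.971, -0.238, -0.002], [-0.002, -0.001, -1.0]]
[(0.84, [160, 76, 260, 154]), (0.73, [350, 219, 395, 270]), (0.57, [298, 150, 366, 223])]
[[315.0, 215.0], [314.0, 203.0], [313.0, 193.0], [342.0, 177.0]]
```

```bash

python3 -m pendant '{"gripper":[0.3,0.3,0.3,0.3,0.3],"offset":[[-1,3,-20],[-0.2,2,-20],[0,0,-20],[0,0,-17],[0,0,-10]],"turn":[[0,0,0],[0,0,0],[0,0,0],[0,0,0],[0,0,0]]}'
python3 -m pendant '{"gripper":[1,1,1,1,1],"offset":[[0,0,0],[0,0,0],[0,0,0],[0,0,0],[0,0,0]],"turn":[[0,0,0],[0,0,0],[0,0,0],[0,0,0],[0,0,0]]}'
python3 - <<'E'
from h import *
f,K,T=wrist();cv2.imwrite("pics/w4.png",f[:,:,::-1])
a=robot.camera("scene")["frame"][50:190,290:400];b=robot.camera("side")["frame"][220:390,280:420]
o=np.hstack([cv2.resize(f[60:400,140:500],(381,360)),cv2.resize(a,(200,255))[:255].repeat(1,0) if 0 else cv2.resize(a,(200,360)),cv2.resize(b,(219,360))])
cv2.imwrite("pics/chk1.png",o[:,:,::-1])
E
```

```text
t: 9.55
tool_pos: [381.3, 250.3, 130.4]
orientation: [0.787, 0.616, 0.0, 0.001]
wrist_force: [-0.6, -0.7, -0.3]
finger_gap: 0.702
finger_force: 0.0
t: 9.97
tool_pos: [382.6, 252.5, 133.6]
orientation: [0.787, 0.617, 0.003, 0.001]
wrist_force: [0.1, -0.4, -1.0]
finger_gap: 0.404
finger_force: 0.0
```

View pics/chk1.png

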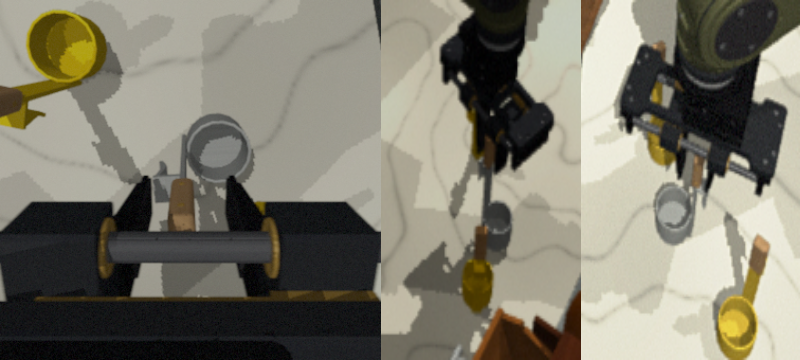

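```bash

python3 -m pendant '{"gripper":[1,1,1,1,1],"offset":[[0,0,0],[0,0,0],[0,0,0],[0,0,0],[0,0,0]],"turn":[[0,0,0],[0,0,0],[0,0,0],[0,0,0],[0,0,0]]}'
python3 -c "
from h import *
s=robot.sense();print(s['tool_pos'],s['q'])
for i in range(3):
    robot.camera('side');print(robot.sense()['tool_pos'])"
```

```text
t: 10.53
tool_pos: [381.5, 252.1, 131.8]
orientation: [0.787, 0.617, 0.002, 0.0]
wrist_force: [-0.6, -0.8, -1.7]
finger_gap: 0.126
finger_force: 30.0
[381.5277117  252.14223285 131.81920552] [ 4.66688211e-01 -2.35135470e-01  2.16683789e+00 -3.19817425e-04
  1.20646411e+00  7.07677633e-01]
[381.55779302 252.16133013 131.87437793]
[381.6005416  252.15919934 131.91945493]
[381.65673964 252.19149883 132.00311248]
```

```bash

python3 - <<'E'
import cv2,numpy as np
a=cv2.imread("pics/scene1.png")[160:310,300:400];b=cv2.imread("pics/side1.png")[125:275,215:315]
o=np.hstack([cv2.resize(x,(400,600),interpolation=cv2.INTER_CUBIC) for x in (a,b)])
cv2.imwrite("pics/crop3.png",np.clip(o*1.3,0,255).astype(np.uint8))
E
```

```text
(no output)
```

View pics/crop3.png

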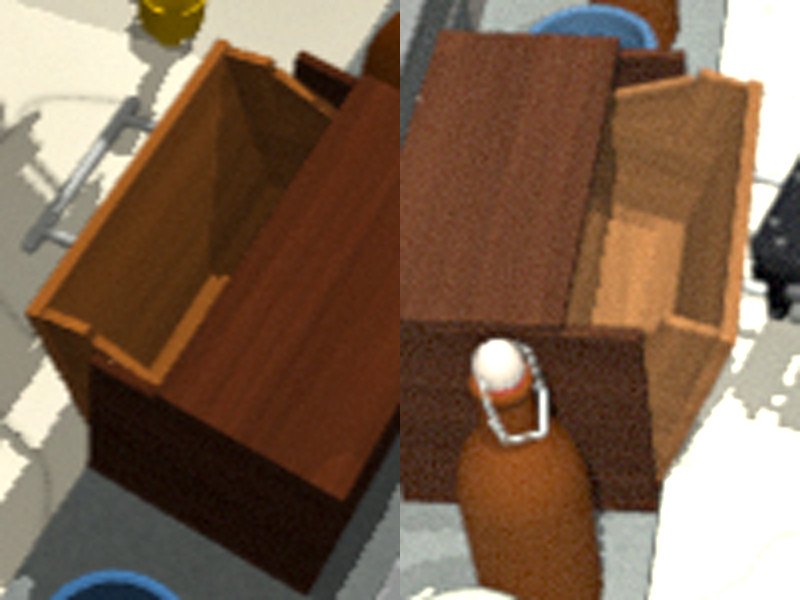

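```bash

python3 - <<'E'
from h import *
c=np.load("cal.npz");A=(c["Ks"],c["Ts"]);B=(c["Kd"],c["Td"])
f=lambda p:(300+p[0]/4,160+p[1]/4);g=lambda p:(215+(p[0]-400)/4,125+p[1]/4)
E=[tri([(f(p),*A),(g(q),*B)]) for p,q in (((222,42),(733,340)),((30,315),(762,85)))]
print(E,np.linalg.norm(E[0]-E[1]),np.degrees(np.arctan2(-(E[0]-E[1])[0],(E[0]-E[1])[1])))
w=np.radians(4.63);cx=np.array([np.cos(w),np.sin(w),0]);z=np.array([0,0,1])
bx=np.cos(.36)*cx+np.sin(.36)*z;bz=-np.sin(.36)*cx+np.cos(.36)*z
m=(E[0]+E[1])/2+5*bx;print("lip vis",m)
print("lip from bar",np.array([499,-48,126])+40*bx+22*bz)
org=np.array([660.1,-31.5,12]);print("drawn",org-75*cx+20*z+140*bz)
for m in (m,np.array([528.5,-44,160])):
    print("TCP home",m+32*bz+7.5*bx,"pre",m+(32+115)*bz+7.5*bx, bx,bz)
E
```

```text
[array([524.35697646,  65.72574142, 161.45426643]), array([ 542.75087723, -156.04211448,  159.10461568])] 222.54176765982479 4.74138187863725
lip vis [538.21814063 -44.78045471 162.04081222]
lip from bar [528.58896749 -45.6037345  160.68069945]
drawn [536.18728937 -41.53508328 163.02555531]
TCP home [533.97847174 -45.12380472 194.63156733] pre [493.5991342  -48.39392941 302.25970205] [0.93284276 0.07554636 0.35227423] [-0.35112467 -0.02843587  0.93589682]
TCP home [524.26033111 -44.34335001 192.59075511] pre [483.88099356 -47.61347471 300.21888983] [0.93284276 0.07554636 0.35227423] [-0.35112467 -0.02843587  0.93589682]
```

```bash

python3 - <<'E'
from h import *
c=np.load("cal.npz");A=(c["Ks"],c["Ts"]);B=(c["Kd"],c["Td"])
f=lambda p:(300+p[0]/4,160+p[1]/4)
for z in (124,126,130): print(z,onz(f((130,104)),*A,z).round(1),onz(f((33,244)),*A,z).round(1))
for z in (156,160,164): print(z,onz(f((222,42)),*A,z).round(1),onz(f((30,315)),*A,z).round(1))
g=lambda p:(215+(p[0]-400)/4,125+p[1]/4)
for z in (156,160,164): print("side",z,onz(g((733,340)),*B,z).round(1),onz(g((762,85)),*B,z).round(1))
E
```

```text
124 [494.9  13.4 124. ] [ 507.  -104.1  124. ]
126 [495.5  12.3 126. ] [ 507.6 -104.9  126. ]
130 [496.9  10.3 130. ] [ 508.9 -106.4  130. ]
156 [525.   69.6 156. ] [ 544.4 -154.3  156. ]
160 [526.3  67.2 160. ] [ 545.6 -155.7  160. ]
164 [527.6  64.8 164. ] [ 546.8 -157.2  164. ]
side 156 [523.  60. 156.] [ 541. -161.  156.]
side 160 [522.3  63.5 160. ] [ 540.2 -156.3  160. ]
side 164 [521.6  66.9 164. ] [ 539.5 -151.6  164. ]
```

```bash

python3 -m pendant '{"gripper":[1,1,1,1,1],"offset":[[0,0,8],[0,0,16],[0,0,20],[0,0,22],[0,0,22]],"turn":[[0,0,0],[0,0,0],[0,0,0],[0,0,0],[0,0,0]]}'
python3 -m pendant '{"gripper":[1,1,1,1,1],"offset":[[0,0,20],[0,0,20],[0,0,20],[0,0,16],[0,0,12]],"turn":[[0,0,3.66],[0,0,3.66],[0,0,3.66],[0,0,3.66],[0,0,3.66]]}'
python3 -m pendant '{"gripper":[1,1,1,1,1],"offset":[[6,-15,0],[12,-30,0],[12,-30,0],[12,-30,0],[12,-30,0]],"turn":[[0.17,-2.06,0],[0.17,-2.06,0],[0.17,-2.06,0],[0.17,-2.06,0],[0.17,-2.06,0]]}'
python3 -m pendant '{"gripper":[1,1,1,1,1],"offset":[[12,-30,0],[12,-30,0],[12,-30,0],[12,-30,0],[8,-25,0]],"turn":[[0.17,-2.06,0],[0.17,-2.06,0],[0.17,-2.06,0],[0.17,-2.06,0],[0.17,-2.06,0]]}'
python3 - <<'E'
from h import *
f,K,T=wrist();s=robot.sense();print(s["tool_pos"],s["wrist_force"],s["wrist_torque"]);M=R.from_quat(s["orientation"]).as_matrix()
w=np.radians(4.63);cx=np.array([np.cos(w),np.sin(w),0]);z=np.array([0,0,1.])
bx=np.cos(.36)*cx+np.sin(.36)*z;bz=-np.sin(.36)*cx+np.cos(.36)*z;by=np.cross(bz,bx)
want=np.c_[by,bx,-bz];print(np.linalg.det(want),"fix deg",np.degrees(R.from_matrix(want@M.T).as_rotvec()).round(2))
cv2.imwrite("pics/w5.png",f[:,:,::-1]);np.savez("w5.npz",f=f,K=K,T=T)
E
```

```text
t: 11.1
tool_pos: [381.6, 252.2, 221.5]
orientation: [0.787, 0.617, 0.002, 0.001]
wrist_force: [0.5, 0.9, -1.9]
finger_gap: 0.123
finger_force: 30.0
t: 11.52
tool_pos: [382.2, 252.4, 311.0]
orientation: [0.678, 0.735, 0.003, 0.001]
wrist_force: [-0.5, -0.2, -0.8]
finger_gap: 0.123
finger_force: 30.0
t: 11.93
tool_pos: [435.9, 116.1, 309.1]
orientation: [0.675, 0.732, 0.069, 0.062]
wrist_force: [1.0, -0.5, -1.3]
finger_gap: 0.121
finger_force: 30.0
t: 12.35
tool_pos: [492.1, -29.7, 309.0]
orientation: [0.668, 0.722, 0.135, 0.123]
wrist_force: [0.3, 0.1, -2.8]
finger_gap: 0.127
finger_force: 30.0
[492.20998384 -33.14478926 308.34809754] [ 0.55579535 -2.84988285 -2.37384478] [-0.21531186  0.24535879 -0.0783587 ]
0.9999999999999998 fix deg [-0.01  0.37  0.34]
```

```bash

python3 -m pendant '{"gripper":[1,1,1,1,1],"offset":[[3,-8,1],[3,-6,0],[0,0,0],[0,0,0],[0,0,0]],"turn":[[0,0.2,0.2],[0,0.2,0.1],[0,0,0],[0,0,0],[0,0,0]]}'
python3 -m pendant '{"gripper":[1,1,1,1,1],"offset":[[3.5,0.3,-9.4],[3.5,0.3,-9.4],[3.5,0.3,-9.4],[3.5,0.3,-9.4],[0,0,0]],"turn":[[0,0,0],[0,0,0],[0,0,0],[0,0,0],[0,0,0]]}'
python3 -m pendant '{"gripper":[1,1,1,1,1],"offset":[[3.5,0.3,-9.4],[3.5,0.3,-9.4],[3.5,0.3,-9.4],[3.5,0.3,-9.4],[0,0,0]],"turn":[[0,0,0],[0,0,0],[0,0,0],[0,0,0],[0,0,0]]}'
python3 - <<'E'
from h import *
s=robot.sense();p=s["tool_pos"];w=np.radians(4.63);cx=np.array([np.cos(w),np.sin(w),0]);z=np.array([0,0,1.])
bx=np.cos(.36)*cx+np.sin(.36)*z;bz=-np.sin(.36)*cx+np.cos(.36)*z
h=p-32*bz-7.5*bx-np.array([535,-44.5,161.5]);print(p,"hook rel lip x",h@bx,"z",h@bz,"F",s["wrist_force"]@bx,s["wrist_force"]@bz)
a=robot.camera("scene")["frame"][150:300,290:410];b=robot.camera("side")["frame"][110:260,215:335]
f,_,_=wrist();cv2.imwrite("pics/w6.png",f[:,:,::-1])
o=np.hstack([cv2.resize(x,(400,500),interpolation=cv2.INTER_CUBIC) for x in (a,b)])
cv2.imwrite("pics/chk2.png",np.clip(o*1.3,0,255).astype(np.uint8)[:,:,::-1])
E
```

```text
t: 12.82
tool_pos: [497.9, -40.9, 309.3]
orientation: [0.666, 0.725, 0.132, 0.118]
wrist_force: [0.2, 0.2, -2.7]
finger_gap: 0.127
finger_force: 30.0
t: 13.23
tool_pos: [510.8, -39.9, 267.5]
orientation: [0.666, 0.725, 0.131, 0.116]
wrist_force: [-0.6, 0.8, -1.9]
finger_gap: 0.124
finger_force: 30.0
t: 13.65
tool_pos: [525.0, -39.1, 230.7]
orientation: [0.666, 0.725, 0.131, 0.117]
wrist_force: [-0.1, 0.4, -1.6]
finger_gap: 0.128
finger_force: 30.0
[524.97682295 -39.05192563 230.65508354] hook rel lip x 7.923088118234463 z 36.08648708586754 F -0.5839950058955604 -1.462883125348201
```

```bash

python3 -m pendant '{"gripper":[1,1,1,1,1],"offset":[[-0.93,-0.08,-0.35],[-0.93,-0.08,-0.35],[-0.93,-0.08,-0.35],[0,0,0],[0,0,0]],"turn":[[0,0,0],[0,0,0],[0,0,0],[0,0,0],[0,0,0]]}'
python3 -m pendant '{"gripper":[1,1,1,1,1],"offset":[[-0.93,-0.08,-0.35],[-0.93,-0.08,-0.35],[0,0,0],[0,0,0],[0,0,0]],"turn":[[0,0,0],[0,0,0],[0,0,0],[0,0,0],[0,0,0]]}'
python3 -m pendant '{"gripper":[1,1,1,1,1],"offset":[[-0.93,-0.08,-0.35],[-0.93,-0.08,-0.35],[0,0,0],[0,0,0],[0,0,0]],"turn":[[0,0,0],[0,0,0],[0,0,0],[0,0,0],[0,0,0]]}'
```

```text
t: 14.22
tool_pos: [523.0, -39.6, 233.3]
orientation: [0.666, 0.724, 0.132, 0.119]
wrist_force: [-0.4, -0.4, -2.6]
finger_gap: 0.122
finger_force: 30.0
t: 14.63
tool_pos: [521.2, -39.8, 232.3]
orientation: [0.666, 0.724, 0.132, 0.119]
wrist_force: [0.3, -0.3, -1.6]
finger_gap: 0.129
finger_force: 30.0
t: 15.05
tool_pos: [519.3, -39.9, 231.6]
orientation: [0.666, 0.724, 0.132, 0.119]
wrist_force: [0.3, -0.4, -1.2]
finger_gap: 0.126
finger_force: 30.0
```

View pics/chk2.png

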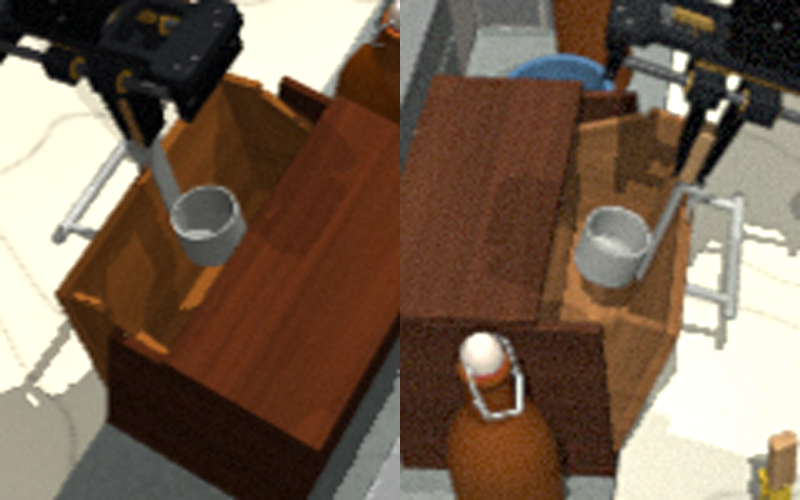

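```bash

python3 -m pendant '{"gripper":[1,1,1,1,1],"offset":[[-0.93,-0.08,-0.35],[0,0,0],[0,0,0],[-0.93,-0.08,-0.35],[0,0,0]],"turn":[[0,0,0],[0,0,0],[0,0,0],[0,0,0],[0,0,0]]}'
python3 -m pendant '{"gripper":[1,1,1,1,1],"offset":[[-0.93,-0.08,-0.35],[0,0,0],[0,0,0],[0,0,0],[0,0,0]],"turn":[[0,0,0],[0,0,0],[0,0,0],[0,0,0],[0,0,0]]}'
```

```text
t: 15.47
tool_pos: [517.3, -40.1, 230.8]
orientation: [0.666, 0.724, 0.132, 0.119]
wrist_force: [0.7, 0.5, -2.1]
finger_gap: 0.128
finger_force: 30.0
t: 15.88
tool_pos: [516.5, -40.1, 230.6]
orientation: [0.666, 0.724, 0.132, 0.119]
wrist_force: [0.2, 0.3, -2.0]
finger_gap: 0.127
finger_force: 30.0
```

```bash

python3 -m pendant '{"gripper":[1,1,1,1,1],"offset":[[-0.93,-0.08,-0.35],[0,0,0],[0,0,0],[0,0,0],[0,0,0]],"turn":[[0,0,0],[0,0,0],[0,0,0],[0,0,0],[0,0,0]]}'
python3 -m pendant '{"gripper":[1,1,1,1,1],"offset":[[-0.93,-0.08,-0.35],[0,0,0],[0,0,0],[0,0,0],[0,0,0]],"turn":[[0,0,0],[0,0,0],[0,0,0],[0,0,0],[0,0,0]]}'
python3 -m pendant '{"gripper":[1,1,1,1,1],"offset":[[-0.93,-0.08,-0.35],[0,0,0],[0,0,0],[0,0,0],[0,0,0]],"turn":[[0,0,0],[0,0,0],[0,0,0],[0,0,0],[0,0,0]]}'
```

```text
t: 16.3
tool_pos: [515.8, -40.2, 230.4]
orientation: [0.666, 0.724, 0.132, 0.119]
wrist_force: [1.3, -0.4, -0.9]
finger_gap: 0.126
finger_force: 30.0
t: 16.72
tool_pos: [515.0, -40.3, 230.2]
orientation: [0.666, 0.724, 0.133, 0.119]
wrist_force: [3.4, -0.1, -2.6]
finger_gap: 0.125
finger_force: 30.0
t: 17.13
tool_pos: [514.5, -40.4, 230.0]
orientation: [0.666, 0.724, 0.133, 0.12]
wrist_force: [6.0, 0.3, -1.9]
finger_gap: 0.124
finger_force: 30.0
```

```bash

python3 -m pendant '{"gripper":[1,1,1,1,1],"offset":[[1.9,0.15,0.7],[0,0,0],[0.7,0.06,-1.9],[0.7,0.06,-1.9],[0,0,0]],"turn":[[0,0,0],[0,0,0],[0,0,0],[0,0,0],[0,0,0]]}'
python3 -m pendant '{"gripper":[1,1,1,1,1],"offset":[[0.7,0.06,-1.9],[0.7,0.06,-1.9],[0,0,0],[0,0,0],[0,0,0]],"turn":[[0,0,0],[0,0,0],[0,0,0],[0,0,0],[0,0,0]]}'
python3 -m pendant '{"gripper":[1,1,1,1,1],"offset":[[0.7,0.06,-1.9],[0,0,0],[0.7,0.06,-1.9],[0,0,0],[0,0,0]],"turn":[[0,0,0],[0,0,0],[0,0,0],[0,0,0],[0,0,0]]}'
```

```text
t: 17.55
tool_pos: [517.0, -40.2, 226.1]
orientation: [0.666, 0.724, 0.132, 0.119]
wrist_force: [3.4, -0.7, -2.0]
finger_gap: 0.123
finger_force: 30.0
t: 17.97
tool_pos: [518.3, -40.0, 222.1]
orientation: [0.666, 0.724, 0.132, 0.118]
wrist_force: [3.0, 0.1, -1.5]
finger_gap: 0.123
finger_force: 30.0
t: 18.38
tool_pos: [519.8, -39.8, 218.6]
orientation: [0.666, 0.724, 0.132, 0.119]
wrist_force: [2.6, 0.2, -1.2]
finger_gap: 0.122
finger_force: 30.0
```

```bash

python3 -m pendant '{"gripper":[1,1,1,1,1],"offset":[[0.75,0.06,0.28],[0,0,0],[0.7,0.06,-1.9],[0,0,0],[0,0,0]],"turn":[[0,0,0],[0,0,0],[0,0,0],[0,0,0],[0,0,0]]}'
python3 -m pendant '{"gripper":[1,1,1,1,1],"offset":[[0.7,0.06,-1.9],[0,0,0],[0.7,0.06,-1.9],[0,0,0],[0,0,0]],"turn":[[0,0,0],[0,0,0],[0,0,0],[0,0,0],[0,0,0]]}'
```

```text
t: 18.8
tool_pos: [521.0, -39.6, 216.7]
orientation: [0.666, 0.725, 0.132, 0.118]
wrist_force: [0.9, -1.5, -2.2]
finger_gap: 0.126
finger_force: 30.0
t: 19.22
tool_pos: [522.6, -39.7, 213.4]
orientation: [0.666, 0.725, 0.132, 0.119]
wrist_force: [-0.7, 0.6, -0.2]
finger_gap: 0.125
finger_force: 30.0
```

```bash

python3 -m pendant '{"gripper":[1,1,1,1,1],"offset":[[0.7,0.06,-1.9],[0,0,0],[0,0,0],[0,0,0],[0,0,0]],"turn":[[0,0,0],[0,0,0],[0,0,0],[0,0,0],[0,0,0]]}'
python3 -m pendant '{"gripper":[1,1,1,1,1],"offset":[[0.7,0.06,-1.9],[0,0,0],[0,0,0],[0,0,0],[0,0,0]],"turn":[[0,0,0],[0,0,0],[0,0,0],[0,0,0],[0,0,0]]}'
python3 -m pendant '{"gripper":[1,1,1,1,1],"offset":[[0.7,0.06,-1.9],[0,0,0],[0,0,0],[0,0,0],[0,0,0]],"turn":[[0,0,0],[0,0,0],[0,0,0],[0,0,0],[0,0,0]]}'
```

```text
t: 19.63
tool_pos: [523.4, -39.6, 211.5]
orientation: [0.666, 0.724, 0.132, 0.119]
wrist_force: [-2.7, -0.4, 2.1]
finger_gap: 0.128
finger_force: 30.0
t: 20.05
tool_pos: [524.1, -39.5, 209.5]
orientation: [0.666, 0.724, 0.132, 0.119]
wrist_force: [-2.1, -0.6, 2.4]
finger_gap: 0.125
finger_force: 30.0
t: 20.47
tool_pos: [524.8, -39.5, 207.5]
orientation: [0.666, 0.724, 0.132, 0.119]
wrist_force: [-1.9, 0.3, 1.7]
finger_gap: 0.121
finger_force: 30.0
```

```bash

python3 -m pendant '{"gripper":[1,1,1,1,1],"offset":[[0.7,0.06,-1.9],[0,0,0],[0.7,0.06,-1.9],[0,0,0],[0,0,0]],"turn":[[0,0,0],[0,0,0],[0,0,0],[0,0,0],[0,0,0]]}'
python3 -m pendant '{"gripper":[1,1,1,1,1],"offset":[[0.7,0.06,-1.9],[0,0,0],[0.7,0.06,-1.9],[0,0,0],[0,0,0]],"turn":[[0,0,0],[0,0,0],[0,0,0],[0,0,0],[0,0,0]]}'
```

```text
t: 20.88
tool_pos: [526.2, -39.3, 203.6]
orientation: [0.666, 0.724, 0.132, 0.119]
wrist_force: [-2.0, -0.7, 3.2]
finger_gap: 0.122
finger_force: 30.0
t: 21.3
tool_pos: [527.6, -39.2, 199.8]
orientation: [0.666, 0.724, 0.132, 0.119]
wrist_force: [-1.4, -0.6, 2.0]
finger_gap: 0.125
finger_force: 30.0
```

```bash

python3 -m pendant '{"gripper":[1,1,1,1,1],"offset":[[0.7,0.06,-1.9],[0,0,0],[0,0,0],[0,0,0],[0,0,0]],"turn":[[0,0,0],[0,0,0],[0,0,0],[0,0,0],[0,0,0]]}'
python3 -m pendant '{"gripper":[1,1,1,1,1],"offset":[[0.5,0.04,-1.4],[0,0,0],[0,0,0],[0,0,0],[0,0,0]],"turn":[[0,0,0],[0,0,0],[0,0,0],[0,0,0],[0,0,0]]}'
python3 -m pendant '{"gripper":[1,1,1,1,1],"offset":[[0.5,0.04,-1.4],[0,0,0],[0,0,0],[0,0,0],[0,0,0]],"turn":[[0,0,0],[0,0,0],[0,0,0],[0,0,0],[0,0,0]]}'
```

```text
t: 21.72
tool_pos: [528.2, -39.1, 197.9]
orientation: [0.666, 0.724, 0.132, 0.119]
wrist_force: [-0.9, -0.8, 0.9]
finger_gap: 0.125
finger_force: 30.0
t: 22.13
tool_pos: [528.7, -39.1, 196.7]
orientation: [0.666, 0.724, 0.132, 0.119]
wrist_force: [-2.6, -0.9, 2.2]
finger_gap: 0.123
finger_force: 30.0
t: 22.55
tool_pos: [529.4, -39.1, 196.6]
orientation: [0.666, 0.725, 0.132, 0.119]
wrist_force: [-7.9, -0.6, 8.1]
finger_gap: 0.129
finger_force: 30.0
```

```bash

python3 -m pendant '{"gripper":[1,1,1,1,1],"offset":[[0.3,0.03,-0.9],[0,0,0],[0,0,0],[0,0,0],[0,0,0]],"turn":[[0,0,0],[0,0,0],[0,0,0],[0,0,0],[0,0,0]]}'
```

```text
t: 22.97
tool_pos: [529.9, -39.1, 196.8]
orientation: [0.666, 0.725, 0.133, 0.119]
wrist_force: [-10.1, -0.3, 11.1]
finger_gap: 0.125
finger_force: 30.0
```

```bash

python3 -m pendant '{"gripper":[1,1,1,1,1],"offset":[[-0.5,-0.04,0.7],[0,0,0],[-0.4,0,0.4],[0,0,0],[0,0,0]],"turn":[[0,0,0],[0,0,0],[0,0,0],[0,0,0],[0,0,0]]}'
python3 -m pendant '{"gripper":[0.55,0.55,0.55,0.55,0.55],"offset":[[0,0,0],[0,0,0],[0,0,0],[0,0,0],[0,0,0]],"turn":[[0,0,0],[0,0,0],[0,0,0],[0,0,0],[0,0,0]]}'
python3 -m pendant '{"gripper":[0.55,0.55,0.55,0.55,0.55],"offset":[[-3.5,-0.3,9.4],[-7,-0.6,19],[-7,-0.6,19],[-7,-0.6,19],[-7,-0.6,19]],"turn":[[0,0,0],[0,0,0],[0,0,0],[0,0,0],[0,0,0]]}'
python3 - <<'E'
from h import *
a=robot.camera("scene")["frame"][150:300,290:410];b=robot.camera("side")["frame"][110:260,215:335]
f,_,_=wrist();cv2.imwrite("pics/w7.png",f[:,:,::-1])
o=np.hstack([cv2.resize(x,(266,333),interpolation=cv2.INTER_CUBIC) for x in (a,b)]+[cv2.resize(f[:300,200:440],(266,333))])
cv2.imwrite("pics/chk3.png",np.clip(o*1.3,0,255).astype(np.uint8)[:,:,::-1])
E
```

```text
t: 23.38
tool_pos: [529.1, -39.1, 196.5]
orientation: [0.666, 0.724, 0.133, 0.119]
wrist_force: [-3.7, 0.1, 6.3]
finger_gap: 0.127
finger_force: 30.0
t: 23.8
tool_pos: [528.6, -39.0, 195.1]
orientation: [0.666, 0.724, 0.132, 0.118]
wrist_force: [0.4, 0.3, 0.6]
finger_gap: 0.412
finger_force: 0.0
t: 24.22
tool_pos: [496.7, -41.8, 282.6]
orientation: [0.666, 0.724, 0.132, 0.119]
wrist_force: [0.0, -0.4, -0.2]
finger_gap: 0.446
finger_force: 0.0
```

View pics/chk3.png

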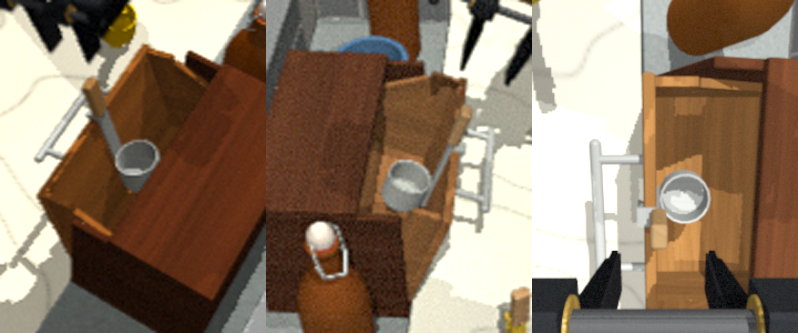

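The scoop is hanging over the lip with its bowl inside. Its hook sits over the lip at about (643,215) in the wrist crop, and it is released. Next I'll turn the gripper 90° and push the bar shut from outside.

```bash

python3 -m pendant '{"gripper":[1,1,1,1,1],"offset":[[-10,-2,0],[-10,-2,0],[-10,-2,0],[-10,-2,0],[-10,-2,0]],"turn":[[-2.43,-0.2,6.48],[-2.43,-0.2,6.48],[-2.43,-0.2,6.48],[-2.43,-0.2,6.48],[-2.43,-0.2,6.48]]}'
python3 -m pendant '{"gripper":[1,1,1,1,1],"offset":[[-3,-0.4,-5],[-3,-0.4,-5],[-3,-0.4,-5],[-3,-0.4,-5],[-3,-0.4,-5]],"turn":[[-2.43,-0.2,6.48],[-2.43,-0.2,6.48],[-2.43,-0.2,6.48],[-2.43,-0.2,6.48],[-2.43,-0.2,6.48]]}'
python3 -m pendant '{"gripper":[1,1,1,1,1],"offset":[[0,0,-5],[0,0,-5],[0,0,-5],[0,0,0],[0,0,0]],"turn":[[-2.43,-0.2,6.48],[-2.43,-0.2,6.48],[-2.43,-0.2,6.48],[0,0,0],[0,0,0]]}'
python3 - <<'E'
from h import *
s=robot.sense();M=R.from_quat(s["orientation"]).as_matrix()
print(s["tool_pos"],M.round(3).tolist(),s["q"].round(2),s["finger_gap"])
E
```

```text
t: 24.78
tool_pos: [446.3, -51.6, 278.8]
orientation: [0.418, 0.891, 0.089, 0.151]
wrist_force: [-0.2, 0.5, 1.0]
finger_gap: 0.159
finger_force: 0.0
t: 25.2
tool_pos: [431.6, -53.6, 253.6]
orientation: [0.134, 0.975, 0.038, 0.171]
wrist_force: [0.6, -0.1, 0.3]
finger_gap: 0.005
finger_force: 0.0
t: 25.62
tool_pos: [431.7, -53.5, 239.2]
orientation: [-0.039, 0.984, 0.007, 0.175]
wrist_force: [0.9, 0.8, 0.3]
finger_gap: 0.003
finger_force: 0.0
[431.66479068 -53.49141644 239.20138047] [[-0.936, -0.079, 0.344], [-0.075, 0.997, 0.027], [-0.345, -0.001, -0.939]] [-0.34 -0.64  2.29  0.15  1.17 -2.02] 0.003001223023444139
```

```bash

python3 -m pendant '{"gripper":[1,1,1,1,1],"offset":[[4,0.3,-12.4],[4,0.3,-12.4],[4,0.3,-12.4],[4,0.3,-12.4],[4,0.3,-12.4]],"turn":[[0,0,0],[0,0,0],[0,0,0],[0,0,0],[0,0,0]]}'
python3 -m pendant '{"gripper":[1,1,1,1,1],"offset":[[4,0.3,-12.4],[4,0.3,-12.4],[4,0.3,-12.4],[4,0.3,-12.4],[4,0.3,-12.4]],"turn":[[0,0,0],[0,0,0],[0,0,0],[0,0,0],[0,0,0]]}'
python3 -m pendant '{"gripper":[1,1,1,1,1],"offset":[[2.4,0.2,1],[2.4,0.2,1],[2.4,0.2,1],[2.4,0.2,1],[2.4,0.2,1]],"turn":[[0,0,0],[0,0,0],[0,0,0],[0,0,0],[0,0,0]]}'
python3 -m pendant '{"gripper":[1,1,1,1,1],"offset":[[1.2,0.1,0.7],[1.2,0.1,0.7],[1.2,0.1,0.7],[1.2,0.1,0.7],[0,0,0]],"turn":[[0,0,0],[0,0,0],[0,0,0],[0,0,0],[0,0,0]]}'
```

```text
t: 26.03
tool_pos: [452.4, -52.2, 178.3]
orientation: [-0.039, 0.984, 0.006, 0.176]
wrist_force: [0.0, -0.1, -0.1]
finger_gap: 0.006
finger_force: 0.0
t: 26.45
tool_pos: [472.4, -50.7, 116.3]
orientation: [-0.039, 0.984, 0.006, 0.176]
wrist_force: [0.1, 0.5, -0.5]
finger_gap: 0.004
finger_force: 0.0
t: 26.87
tool_pos: [484.8, -49.9, 123.2]
orientation: [-0.041, 0.983, 0.006, 0.177]
wrist_force: [-4.9, -1.1, 2.1]
finger_gap: 0.005
finger_force: 2.2
t: 27.28
tool_pos: [487.9, -49.3, 124.5]
orientation: [-0.041, 0.984, 0.006, 0.175]
wrist_force: [-7.4, -1.6, 2.6]
finger_gap: 0.005
finger_force: 3.0
```

```bash

python3 -m pendant '{"gripper":[1,1,1,1,1],"offset":[[1.5,0.1,1],[1.5,0.1,1],[1.5,0.1,1],[1.5,0.1,1],[1.5,0.1,1]],"turn":[[0,0,0],[0,0,0],[0,0,0],[0,0,0],[0,0,0]]}'
python3 -m pendant '{"gripper":[1,1,1,1,1],"offset":[[1.6,0.1,1],[1.6,0.1,1],[1.6,0.1,1],[1.6,0.1,1],[1.6,0.1,1]],"turn":[[0,0,0],[0,0,0],[0,0,0],[0,0,0],[0,0,0]]}'
```

```text
t: 27.7
tool_pos: [495.3, -48.7, 129.5]
orientation: [-0.041, 0.984, 0.006, 0.175]
wrist_force: [-6.5, -1.3, 3.2]
finger_gap: 0.006
finger_force: 2.7
t: 28.12
tool_pos: [503.6, -48.2, 134.6]
orientation: [-0.041, 0.984, 0.006, 0.175]
wrist_force: [-5.5, 0.2, 2.9]
finger_gap: 0.004
finger_force: 2.2
```

```bash

python3 -m pendant '{"gripper":[1,1,1,1,1],"offset":[[1.6,0.1,0.8],[1.6,0.1,0.8],[1.6,0.1,0.8],[1.6,0.1,0.8],[1.6,0.1,0.8]],"turn":[[0,0,0],[0,0,0],[0,0,0],[0,0,0],[0,0,0]]}'
python3 -m pendant '{"gripper":[1,1,1,1,1],"offset":[[1.5,0.1,0.7],[1.5,0.1,0.7],[1.5,0.1,0.7],[1.5,0.1,0.7],[1.5,0.1,0.7]],"turn":[[0,0,0],[0,0,0],[0,0,0],[0,0,0],[0,0,0]]}'
```

```text
t: 28.53
tool_pos: [512.2, -47.7, 138.9]
orientation: [-0.041, 0.984, 0.006, 0.176]
wrist_force: [-4.6, -0.5, 1.2]
finger_gap: 0.01
finger_force: 1.8
t: 28.95
tool_pos: [520.2, -47.3, 142.4]
orientation: [-0.041, 0.983, 0.006, 0.176]
wrist_force: [-4.4, 1.3, 0.9]
finger_gap: 0.004
finger_force: 1.5
```

```bash

python3 -m pendant '{"gripper":[1,1,1,1,1],"offset":[[0.8,0.1,0.3],[0.8,0.1,0.3],[0.8,0.1,0.3],[0.8,0.1,0.3],[0.8,0.1,0.3]],"turn":[[0,0,0],[0,0,0],[0,0,0],[0,0,0],[0,0,0]]}'
python3 -m pendant '{"gripper":[1,1,1,1,1],"offset":[[0.6,0,0.2],[0.6,0,0.2],[0.6,0,0.2],[0.6,0,0.2],[0,0,0]],"turn":[[0,0,0],[0,0,0],[0,0,0],[0,0,0],[0,0,0]]}'
```

```text
t: 29.37
tool_pos: [524.0, -47.0, 143.8]
orientation: [-0.041, 0.983, 0.006, 0.176]
wrist_force: [-5.0, -0.8, 2.8]
finger_gap: 0.004
finger_force: 2.2
t: 29.78
tool_pos: [524.5, -46.9, 143.4]
orientation: [-0.041, 0.984, 0.006, 0.174]
wrist_force: [-12.2, -2.7, 4.7]
finger_gap: 0.005
finger_force: 5.1
```

```bash

python3 -m pendant '{"gripper":[1,1,1,1,1],"offset":[[0.5,0,0.2],[0.5,0,0.2],[0.5,0,0.2],[0,0,0],[0,0,0]],"turn":[[0,0,0],[0,0,0],[0,0,0],[0,0,0],[0,0,0]]}'
python3 -m pendant '{"gripper":[1,1,1,1,1],"offset":[[-3,-0.2,-1.1],[-7,-0.6,-2.6],[-10,-1,-3],[-10,-1,-3],[-10,-1,0]],"turn":[[0,0,0],[0,0,0],[0,0,0],[0,0,0],[0,0,0]]}'
python3 -m pendant '{"gripper":[1,1,1,1,1],"offset":[[-20,-1,15],[-20,-1,25],[-15,-1,30],[-10,-1,30],[0,0,0]],"turn":[[0,0,0],[0,0,0],[0,0,0],[0,0,0],[0,0,0]]}'
python3 - <<'E'
from h import *
c=np.load("cal.npz");A=(c["Ks"],c["Ts"]);B=(c["Kd"],c["Td"])
S=[]
for n in ("scene","side"):
    f=robot.camera(n)["frame"];S.append(f);cv2.imwrite(f"pics/{n}9.png",f[:,:,::-1])
    for t in ("scoop","bin","bar","bottle_a","tin"): print(n,t,[(round(d["conf"],2),[round(v) for v in d["box"]]) for d in robot.recognise(n,t)])
o=np.hstack([cv2.resize(S[0][150:310,290:440],(400,427),interpolation=cv2.INTER_CUBIC),cv2.resize(S[1][110:270,195:345],(400,427),interpolation=cv2.INTER_CUBIC)])
cv2.imwrite("pics/final.png",np.clip(o*1.3,0,255).astype(np.uint8)[:,:,::-1])
E
```

```text
t: 30.2
tool_pos: [524.8, -46.8, 143.4]
orientation: [-0.041, 0.984, 0.006, 0.172]
wrist_force: [-17.9, -2.4, 7.1]
finger_gap: 0.001
finger_force: 7.2
t: 30.62
tool_pos: [486.7, -50.6, 134.6]
orientation: [-0.041, 0.983, 0.006, 0.176]
wrist_force: [0.7, 0.3, 0.6]
finger_gap: 0.005
finger_force: 0.0
t: 31.03
tool_pos: [424.3, -55.8, 243.3]
orientation: [-0.041, 0.982, 0.003, 0.183]
wrist_force: [0.1, -0.9, 1.0]
finger_gap: 0.001
finger_force: 0.0
scene scoop [(0.89, [334, 137, 351, 171]), (0.62, [346, 196, 365, 240]), (0.53, [179, 285, 228, 304]), (0.52, [410, 138, 446, 183])]
scene bin [(0.71, [320, 178, 384, 256])]
scene bar [(0.45, [410, 138, 446, 184])]
scene bottle_a [(0.91, [283, 343, 315, 386]), (0.64, [391, 150, 418, 188])]
scene tin [(0.63, [228, 240, 254, 275])]
side scoop [(0.96, [257, 154, 286, 204]), (0.71, [323, 239, 342, 299]), (0.63, [367, 330, 397, 394])]
side bin [(0.68, [257, 141, 303, 242])]
side bar [(0.8, [257, 138, 302, 245])]
side bottle_a [(0.97, [261, 71, 282, 135]), (0.66, [226, 213, 266, 287])]
side tin [(0.74, [346, 160, 370, 177])]
```

View pics/final.png

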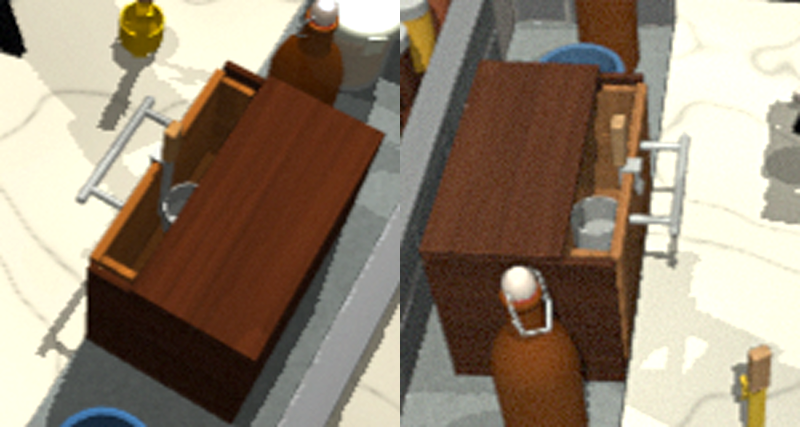

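```bash
python3 -c "
from rig import robot
print(robot.finish_job())"
```

```text
the job is handed in; nothing more can be done
None
```

I tilted the box out to its stop, pressed the steel scoop's hook home over the lip with the bowl inside, and let go. I then eased the box shut until it met a firm stop, about 40 mm of travel at the handle, and handed the job in at about 31 s. I saw nothing else disturbed, but no verdict was shown.

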